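Shake the stuck block inserts out of the upturned wash canister

TASK

The white wash canister stands upside down, clipped in its drain dock, with three aluminium block inserts still caught inside its mouth. Pinch its two orange side buttons to release it, lift it off level and gently, and shake it low over the steel tray, mouth down, until its felt weight stops dropping and all three inserts lie in the tray; the inserts must not fall from a height. Then set the empty canister down, still upside down, squarely in the middle of the blue drying mat and let go, leaving the bottles, jars, rack and tip box where they stand.

Things in the scene. Friction and masses are not known exactly. Their poses are not given: they have to be found in the camera images.
- canister: White wash canister, upside down: shell 150 mm long (its x), 88 mm wide (its y), 42 mm high, mouth down. Origin: centre of the open mouth (lowest face); z points up to the closed base. Empty it weighs 260 g (2.55 N). Inserts stay in while it is carried level with less than 2.5 m/s2.
- canister_grip (a point): Middle between the two orange release buttons on top of the canister, 74 mm above its origin: the handle. The button faces look to the canister's +y and -y, 28 mm wide (x), spanning 44 to 90 mm above the origin, 58 mm apart when free and 44 mm when pinched home. Pinch with 40 N or more and keep pinched while carrying.
- canister_bars (a point): Middle of the canister's top, 47 mm above its origin. From each button a low orange bar with two hooks runs over the top, 44 to 50 mm above the origin, out to x = +-57 and y = +-51 mm: keep fingertips above 52 mm. Pinched, the hooks draw in and come clear of the dock's catches.
- canister_gap (a point): Centre of the way out, in the mouth at x = +11 mm of the canister. Lips inside the mouth along both long sides (10 mm wide, 4 mm thick) carry the inserts' ends, but are missing from x = -9 to +31 mm. Inserts lie on both sides of this gap: jolt to and fro along the canister's x, sharper than 5 m/s2, or rock over 28 degrees each way. Friction 0.34 to 0.46.
- button_l (a joint): Travel of the release button on the canister's +y side, m: 0 free, 0.007 fully in. Spring, about 2.5 N at the start of travel to 6 N fully in.
- button_r (a joint): Travel of the release button on the canister's -y side, m: 0 free, 0.007 fully in. Same spring.
- insert_a: Aluminium block insert (one of three alike), a bar 22 x 76 x 22 mm with four dark wells on its upper and lower faces; about 100 g (80 to 125 g, 0.8 to 1.2 N). Origin: centre of its underside; its y is the long axis. At the start it lies across the inside of the canister, on the lips, its underside 4 mm above the mouth plane.
- insert_b: Aluminium block insert (one of three alike), a bar 22 x 76 x 22 mm with four dark wells on its upper and lower faces; about 100 g (80 to 125 g, 0.8 to 1.2 N). Origin: centre of its underside; its y is the long axis. At the start it lies across the inside of the canister, on the lips, its underside 4 mm above the mouth plane.
- insert_c: Aluminium block insert (one of three alike), a bar 22 x 76 x 22 mm with four dark wells on its upper and lower faces; about 100 g (80 to 125 g, 0.8 to 1.2 N). Origin: centre of its underside; its y is the long axis. At the start it lies across the inside of the canister, on the lips, its underside 4 mm above the mouth plane.
- dock: Grey drain dock, fixed: base 174 x 128 mm, 20 mm thick, on whose top the canister's mouth rests at the start (same axes and centre as the canister, long side along x). Four blue catch posts, 80 mm above the table, at x = +-50, y = +-48 to +-64 mm, reach over the button hooks; low rims round the canister. Lift straight up at least 80 mm to clear it. Origin: centre of its underside.
- tray: Steel collecting tray, open on top, fixed: 240 (x) x 200 (y) x 40 mm high, walls and floor 4 mm, dark lining. Origin: centre of its underside.
- mat: Blue drying mat with two white lines, fixed: 200 (x) x 140 (y) x 3 mm. Origin: centre of its underside, its top is 3 mm higher. The canister's long axis belongs along the mat's long axis (x), either way round.
- tube_rack: Bystander: tube rack with yellow caps, 68 x 128 x 85 mm high. Origin: centre of its underside. Leave it where it stands.
- tip_box: Bystander: pipette-tip box with purple top, 85 x 120 x 63 mm high. Origin: centre of its underside. Leave it where it stands.
- bottle_blue: Bystander: white reagent bottle with blue cap, 52 mm diameter, 120 mm high, standing between the tray and one of the side stations. Origin: centre of its underside. Leave it where it stands.
- bottle_red: Bystander: white reagent bottle with red cap, 48 mm diameter, 95 mm high, standing between the tray and the other side station. Origin: centre of its underside. Leave it where it stands.
- jar_black: Bystander: amber jar with black cap, 44 mm diameter, 70 mm high. Origin: centre of its underside. Leave it where it stands.
- jar_green: Bystander: white jar with green cap, 44 mm diameter, 65 mm high. Origin: centre of its underside. Leave it where it stands.
- jar_red: Bystander: clear jar with red cap, 56 mm diameter, 80 mm high. Origin: centre of its underside. Leave it where it stands.

How it is judged (in metres and radians):
On the way, in this order (a step that is already met when the one before it is completed fails the run):
1. the canister is lifted clear of the dock with all three inserts still in it (z of canister in the frame of dock above 0.09 m and z of each of insert_a, insert_b, insert_c in the frame of canister above -0.005 m and distance between each of insert_a, insert_b, insert_c and canister below 0.08 m), for 0.1 s.
2. all three inserts have been shaken out and lie in the tray while the canister is still held up over the tray (x of insert_a in the frame of tray between -0.116 and 0.116 m and y of insert_a in the frame of tray between -0.096 and 0.096 m and z of insert_a in the frame of tray between -0.005 and 0.055 m and x of insert_b in the frame of tray between -0.116 and 0.116 m and y of insert_b in the frame of tray between -0.096 and 0.096 m and z of insert_b in the frame of tray between -0.005 and 0.055 m and x of insert_c in the frame of tray between -0.116 and 0.116 m and y of insert_c in the frame of tray between -0.096 and 0.096 m and z of insert_c in the frame of tray between -0.005 and 0.055 m and horizontal distance between canister and tray below 0.15 m and height (world z) of canister above 0.03 m), for 0.2 s.
At the end, for the whole second after the job is handed in: All three inserts lie at rest inside the tray (origins within its walls and less than 55 mm above its underside); the canister stands at rest, mouth down and level (within 0.06 rad), flat on the mat, its centre within 30 mm of the mat's centre and its long axis within 0.2 rad of the mat's (x of insert_a in the frame of tray between -0.116 and 0.116 m and y of insert_a in the frame of tray between -0.096 and 0.096 m and z of insert_a in the frame of tray between -0.005 and 0.055 m and x of insert_b in the frame of tray between -0.116 and 0.116 m and y of insert_b in the frame of tray between -0.096 and 0.096 m and z of insert_b in the frame of tray between -0.005 and 0.055 m and x of insert_c in the frame of tray between -0.116 and 0.116 m and y of insert_c in the frame of tray between -0.096 and 0.096 m and z of insert_c in the frame of tray between -0.005 and 0.055 m and linear speed of each of insert_a, insert_b, insert_c, canister below 0.02 m/s and horizontal distance between canister and mat below 0.03 m and angle between the x axis of canister and the x axis of mat, either way round below 0.2 rad and angle between canister's own z axis and vertical below 0.06 rad and z of canister in the frame of mat between -0.003 and 0.008 m); the robot touches nothing.
It fails at once if an insert falls from a height: it moves faster than 1.7 m/s (a free fall of about 150 mm) (linear speed of any of insert_a, insert_b, insert_c above 1.7 m/s).
It fails at once if the canister is turned more than 1.1 rad from mouth-down (angle between canister's own z axis and vertical above 1.1 rad).
It fails at once if a bystander is moved more than 40 mm or tipped over (distance of any of tube_rack, tip_box, bottle_blue, bottle_red, jar_black, jar_green, jar_red from where it was at the start of the episode above 0.04 m or angle between any of tube_rack, tip_box, bottle_blue, bottle_red, jar_black, jar_green, jar_red's own z axis and vertical above 0.5 rad).
It also fails if it takes over 72 s, if anything falls off the work surface, if the arm or the gripper's body presses on something with over 40 N, if the wrist force passes 120 N, or if a joint passes its speed limit or range.

ROBOT

A 6-joint arm with a two-finger parallel gripper is mounted at the origin on the work surface. World frame = base frame: x ahead of the robot, y to its left, z up, the work surface at z = 0. Lengths are in mm, angles in rad, forces in N, time in s.
With the tool pointing down it reaches from about 400 to 925 mm from the base axis. Payload 12.5 kg.
Tool frame: the origin (TCP) lies on the mounting face of the last link; the fingertips stand 190 mm ahead of it and the grasp point (between the pads) lies 171 mm ahead of it (env.tcp_to_tips is the distance from the TCP to the fingertips, in mm); x points along the fingers, y is the direction in which the jaws open and shut, and the axes are right-handed (so a half turn about x gives the same grasp; the last joint's range is limited). The gripper opens to 95 mm and grips with 3 to 60 N. Pads are 20 mm wide; open, the fingers measure 119 mm over their backs; the gripper's body (75 mm by 180 mm) begins 59 mm behind the grasp point.
Start: joints at [1.05, 0.491, 1.559, -0, 1.092, -0.106], TCP at [251.856, 572.008, 404.761] pointing down, gripper open.
Joint ranges: [-3.1, 3.1], [-0.84, 2.19], [0.05, 2.79], [-1.13, 4.28], [0.06, 2.93], [-2.69, 2.69]. Speed limits (rad/s): [2.22, 2.22, 2.79, 3.14, 3.14, 3.14].

INTERFACE

Orientations are given as [roll, pitch, yaw] about the fixed x, y, z axes, in that order (R = Rz(yaw) Ry(pitch) Rx(roll)).
In Python, from cell import monitor, cams, job, env gives the robot as it stands. The module is installed in compiled form; this text tells all that it offers.
- The arm moves only by the tool apply_moves, never from a script. Its argument "series" is a list of rows, each a list of 3 entries, a list of its own where there are three numbers: the closure, from -1 (fully open) to 1 (shut), so that 0 is half open, then the shift along the tool's x, y, z in cm, then the turn about the tool's x in rad. A call has 1 to 20 rows; each row is the pose to reach, as a shift and turn from the pose commanded when the call began, along the tool's axes at that moment; what a row does not reach only later rows make up. A row lasts 1/8 s, in which the tool goes at most 62.5 mm and 10.7 degrees, less where a joint would pass 70% of its speed; a pose out of reach is approached as far as the arm can. A call with a gripper value outside its range is refused whole. The fingers move at their own pace and stop on an object; the grip force is fixed at half the most. Time passes only in rows, so rows that repeat a pose let the fingers close. It gives the time, the measured TCP pose, the force and the opening at its end, in the units of the state.
- monitor.state(): the state, without advancing time (a new reading comes with each control period).
- cams.read_camera(name): name is "scene" or "side" or "wrist"; returns a dict with "image" (384x512x3 uint8, red, green, blue), "fx", "fy", "cx", "cy" (pixels), "k1" (the pictures are not rectified: a ray, as slopes to the right and down, at radius r is drawn at 1 + k1 r^2 times it, then the intrinsics apply), "position" and "orientation" of the camera in the world. Camera axes: x right, y down, z forward; pixel columns grow to the right and rows downward; lengths in mm; the calibration is good to about 2 mm. A picture is of the moment at which its call begins. There is no depth.
- job.job_done(): hands the job in, once; it reports no verdict.
The state is a dict: "t": time; "joints": joint angles; "qvel": joint speeds; "tau": joint torques, N m; "eef_pos": TCP position; "tcp_rot": TCP orientation; "ft_force": force on the tool from outside, world axes, zero at the start; "moment": the same for the moment, N m; "opening": opening from 0.0 (shut) to 1.0 (fully open).
Only numpy, scipy, OpenCV 4.12 (cv2) and the standard library are available. Lean on these libraries where they do the work, as an engineer would, in place of code of your own. Each camera call takes 0.05 s, during which the arm holds its last target. There are 200 camera calls.

## Working session

There is one attempt and no reset: what is moved stays moved. The work goes in short steps, Python scripts to look and compute and a tool call to move; the robot and the scene stay as the last step left them, time stands still between calls to the robot, and variables do not carry over. Pictures are saved under pics/ and viewed, about 8 in all and at most 12, crops included, and the job is handed in when it is done.

Besides the shell and the picture viewer there is one more tool, called after "Emit:" as name([rows], argument=value, ...), one row to a line, values as JSON. apply_moves: Moves the arm, as the interface text tells. Its arguments: {"type":"object","properties":{"series":{"type":"array"}},"required":["series"]}

```bash
mkdir -p pics
cat > h.py <<'E'
import numpy as np, cv2
from cell import monitor, cams, job, env
from scipy.spatial.transform import Rotation as R
def shot(n,f):
    c=cams.read_camera(n); cv2.imwrite('pics/'+f,c['image'][:,:,::-1]); 
    import pickle; pickle.dump(c,open('pics/'+f+'.pkl','wb')); return c
def rot(c):
    o=np.array(c['orientation'],float)
    return o if o.shape==(3,3) else R.from_euler('xyz',o).as_matrix()
def ray(c,u,v):
    d=np.array([(u-c['cx'])/c['fx'],(v-c['cy'])/c['fy']]); s=d.copy()
    for _ in range(20): s=d/(1+c['k1']*(s@s))
    return rot(c)@np.array([s[0],s[1],1])
def atz(c,u,v,z):
    r=ray(c,u,v); p=np.array(c['position']); return p+r*(z-p[2])/r[2]
def proj(c,p):
    q=rot(c).T@(np.array(p)-c['position']); s=q[:2]/q[2]; s=s*(1+c['k1']*(s@s))
    return np.array([s[0]*c['fx']+c['cx'],s[1]*c['fy']+c['cy']])
E
python3 - <<'E'
from h import *
s=monitor.state(); print(s)
a=[]
for n in('scene','side','wrist'):
    c=shot(n,n+'0.png'); print(n,c['position'],c['orientation'],c['fx'],c['k1'])
E
```

```text
{'t': 0.0, 'joints': array([ 1.05039988e+00,  4.91566876e-01,  1.55952202e+00,  2.81070306e-05,
        1.09173247e+00, -1.05615278e-01]), 'qvel': array([-0.0010208 ,  0.00060303, -0.00124412, -0.00068088,  0.00048172,
       -0.00187239]), 'tau': array([ 5.45985167e-04, -6.12622404e+01, -2.58175099e+01,  6.93281461e-02,
        4.83189616e-02, -3.62909975e-05]), 'eef_pos': array([251.82646162, 571.95985695, 404.13208569]), 'tcp_rot': array([-1.69669591,  1.56956736, -2.11149005]), 'ft_force': array([0.26374197, 0.23859693, 0.87153627]), 'moment': array([0.0134582 , 0.03281017, 0.03028931]), 'opening': 0.9986444652413586}
scene [1152.38250888  723.48503942 1097.95230371] [-2.3743236  -0.00859592  2.46618198] 494.11896077176306 -0.10123126995616967
side [ 194.34394704 -805.24348863  731.45789884] [-2.2334303  -0.02245105 -0.40314953] 414.73378243926845 -0.005623997948627035
wrist [186.76342506 600.02555928 383.78179053] [2.88678362e+00 1.32165966e-03 1.15505837e+00] 301.97763584115825 -0.06482234179725559
```

View pics/scene0.png

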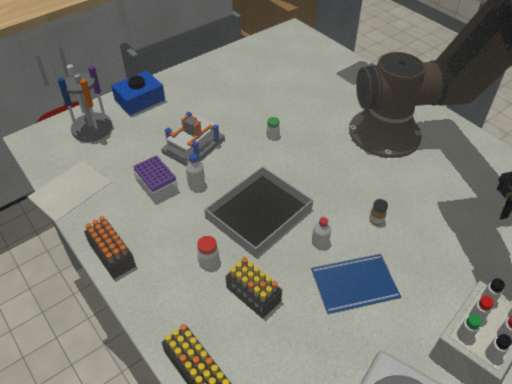

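View pics/side0.png

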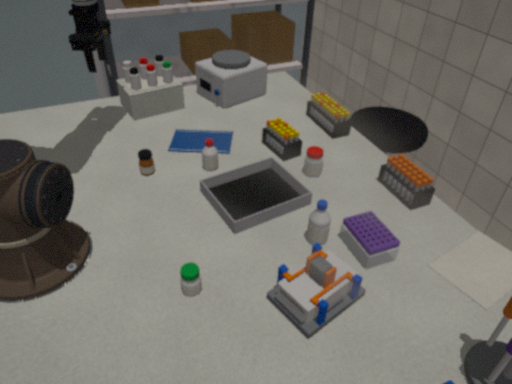

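The scene view shows the dock and canister near (193,135), the tray near (259,208), the mat near (355,283), the blue bottle at (195,172) and the red bottle at (322,232). The side view shows the dock at (317,290), the tray at (255,195) and the mat at (201,141). I'll enlarge these for precise corners.

Run:
```python
import cv2,numpy as np
a=cv2.imread('pics/scene0.png');b=cv2.imread('pics/side0.png')
A=cv2.resize(a[100:200,150:240],None,fx=4,fy=4,interpolation=3)
B=cv2.resize(b[235:335,265:375],None,fx=4,fy=4,interpolation=3)
cv2.imwrite('pics/crop1.png',np.hstack([A,B]))
A=cv2.resize(a[165:315,200:410],None,fx=3.5,fy=3.5,interpolation=3)
cv2.imwrite('pics/crop2.png',A)
```

```text
(no output)
```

View pics/crop1.png

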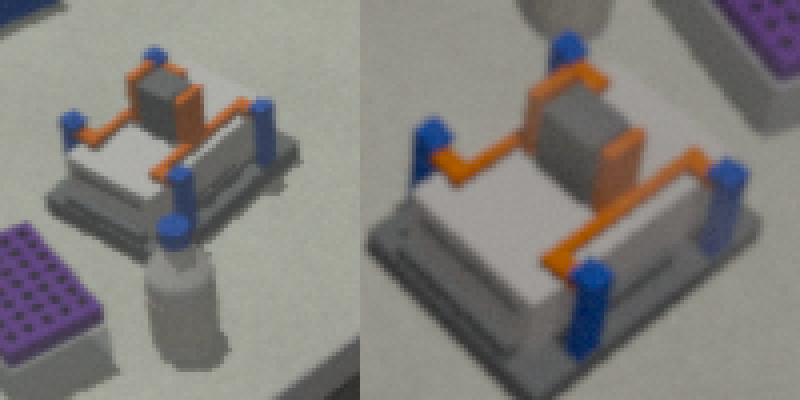

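View pics/crop2.png

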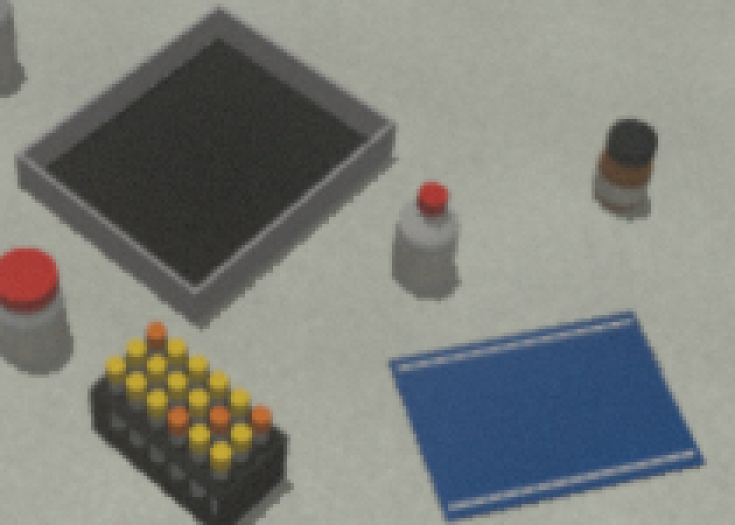

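Run:
```python
from h import *
import pickle
L=lambda f:pickle.load(open('pics/'+f+'.pkl','rb'))
a,b=L('scene0.png'),L('side0.png')
S=lambda l,x0,y0,k,ox=0:[(x0+(x-ox)/k,y0+y/k) for x,y in l]
def rp(n,c,l,z):
    P=np.array([atz(c,*p,z)[:2] for p in l]); print(n,P.round(1).tolist(),'mean',P.mean(0).round(1))
    if len(P)==4: print('  sides',[ (np.linalg.norm(P[i]-P[i-1]).round(1),np.arctan2(*(P[i]-P[i-1])[::-1]).round(3)) for i in range(4)])
rp('posts sc',a,S([(155,54),(262,104),(182,174),(72,118)],150,100,4),80)
rp('posts si',b,S([(570,40),(730,168),(595,272),(433,127)],265,235,4,360),80)
rp('tray',a,S([(222,8),(396,125),(198,290),(18,157)],200,165,3.5),40)
rp('mat',a,S([(634,312),(704,462),(448,520),(390,360)],200,165,3.5),3)
rp('blue',a,S([(173,220)],150,100,4),120); rp('blue si',b,[(322,203)],120)
rp('red',a,S([(433,187)],200,165,3.5),95); rp('redjar',a,S([(25,270)],200,165,3.5),80)
rp('green',a,[(274,121)],65);rp('black',a,S([(632,135)],200,165,3.5),70)
rp('rack',a,S([(157,330),(262,415),(222,453),(116,367)],200,165,3.5),85)
rp('tip',a,S([(25,225),(100,300),(15,360)],150,100,4),63)
print(R.from_euler('xyz',monitor.state()['tcp_rot']).as_matrix().round(3))
```

```text
posts sc [[521.2, -412.5], [489.1, -305.5], [585.8, -275.2], [617.6, -385.2]] mean [ 553.4 -344.6]
  sides [(np.float64(100.2), np.float64(-2.865)), (np.float64(111.8), np.float64(1.863)), (np.float64(101.4), np.float64(0.303)), (np.float64(114.5), np.float64(-1.29))]
posts si [[587.1, -280.0], [617.2, -388.4], [521.2, -417.3], [489.9, -307.7]] mean [ 553.8 -348.3]
  sides [(np.float64(101.1), np.float64(0.278)), (np.float64(112.5), np.float64(-1.3)), (np.float64(100.3), np.float64(-2.849)), (np.float64(113.9), np.float64(1.849))]
tray [[461.2, -95.9], [435.3, 97.7], [665.7, 126.5], [697.3, -65.3]] mean [564.9  15.7]
  sides [(np.float64(238.0), np.float64(-3.013)), (np.float64(195.3), np.float64(1.704)), (np.float64(232.2), np.float64(0.124)), (np.float64(194.4), np.float64(-1.407))]
mat [[397.4, 332.9], [457.7, 455.2], [635.4, 370.8], [575.8, 246.4]] mean [516.6 351.3]
  sides [(np.float64(198.3), np.float64(2.69)), (np.float64(136.3), np.float64(1.113)), (np.float64(196.8), np.float64(-0.443)), (np.float64(138.0), np.float64(-2.017))]
blue [[640.8, -198.5]] mean [ 640.8 -198.5]
blue si [[640.4, -199.1]] mean [ 640.4 -199.1]
red [[493.3, 193.1]] mean [493.3 193.1]
redjar [[772.0, 57.0]] mean [772.  57.]
green [[313.5, -222.8]] mean [ 313.5 -222.8]
black [[314.9, 240.5]] mean [314.9 240.5]
rack [[730.7, 161.1], [717.5, 260.5], [757.5, 266.6], [772.0, 168.0]] mean [744.4 214. ]
  sides [(np.float64(41.9), np.float64(-2.976)), (np.float64(100.3), np.float64(1.703)), (np.float64(40.4), np.float64(0.15)), (np.float64(99.6), np.float64(-1.424))]
tip [[703.0, -317.9], [700.7, -213.8], [780.6, -200.4]] mean [ 728.1 -244.1]
[[-0.     0.403  0.915]
 [-0.001  0.915 -0.403]
 [-1.    -0.001 -0.   ]]
```

```bash
cat >> h.py <<'E'
def go(pos,jaw=None,s=None):
    s=s or monitor.state(); M=R.from_euler('xyz',s['tcp_rot']).as_matrix()
    d=M.T@(np.array(pos)-s['eef_pos'])/10; a=np.arctan2(M[1,1],M[0,1])
    t=0 if jaw is None else -((jaw-a+np.pi)%(2*np.pi)-np.pi)
    print('pos',s['eef_pos'].round(1),'jaw',a.round(4),'xaxis',M[:,0].round(4),'-> shift cm',d.round(2).tolist(),'turn',round(t,3))
E
python3 -c "
from h import *
go([500,100,404.13],-0.1);go([553.6,-346.5,404.1],-1.285)"
```

```text
pos [251.9 572.  404.3] jaw 1.156 xaxis [-4.e-04 -7.e-04 -1.e+00] -> shift cm [0.04, -33.2, 41.73] turn 1.256
pos [251.9 572.  404.3] jaw 1.156 xaxis [-4.e-04 -7.e-04 -1.e+00] -> shift cm [0.07, -71.9, 64.63] turn 2.441
```

Emit:
apply_moves([
  [-1,[0,-16.5,21],0.63],
  [-1,[0,-16.5,21],0.63],
  [-1,[0,-16.5,21],0.63],
  [-1,[0,-33,42],1.25],
  [-1,[0,-33,42],1.25],
  [-1,[0,-33,42],1.25],
  [-1,[0,-33,42],1.25],
  [-1,[0,-33,42],1.25],
  [-1,[0,-72,64.6],2.44],
  [-1,[0,-72,64.6],2.44],
  [-1,[0,-72,64.6],2.44],
  [-1,[0,-72,64.6],2.44],
  [-1,[0,-72,64.6],2.44],
  [-1,[0,-72,64.6],2.44],
  [-1,[0,-72,64.6],2.44],
  [-1,[0,-72,64.6],2.44],
  [-1,[0,-72,64.6],2.44],
  [-1,[0,-72,64.6],2.44],
  [-1,[0,-72,64.6],2.44],
])

```text
t: 2.52
eef_pos: [553.0, -346.1, 404.9]
tcp_rot: [-1.995, 1.571, 1.435]
ft_force: [-0.8, -0.2, 0.6]
opening: 0.999
```

Run:
```python
from h import *
go([553.6,-346.5,404.1],-1.285)
c=shot('wrist','w1.png'); im=cv2.resize(c['image'][:,:,::-1],None,fx=1.5,fy=1.5,interpolation=3)
y=0.286;e=np.array([np.cos(y),np.sin(y)]);n=np.array([-e[1],e[0]]);o=np.array([553.6,-346.5])
for i in(1,-1):
  for j in(1,-1):
    for (X,Y,Z,k) in((50,56,80,(0,255,0)),(14,29,110,(255,0,255)),(75,44,62,(0,255,255)),(87,64,20,(255,255,0))):
      p=proj(c,[*(o+e*i*X+n*j*Y),Z])*1.5; cv2.circle(im,tuple(int(round(v)) for v in p),3,k,1)
cv2.imwrite('pics/w1b.png',im); print(monitor.state()['t'],monitor.state()['opening'])
```

```text
pos [ 553.  -346.1  404.9] jaw -1.2828 xaxis [ 0.e+00  2.e-04 -1.e+00] -> shift cm [0.08, 0.05, -0.04] turn 0.002
2.575 1.0009430632790006
```

View pics/w1b.png

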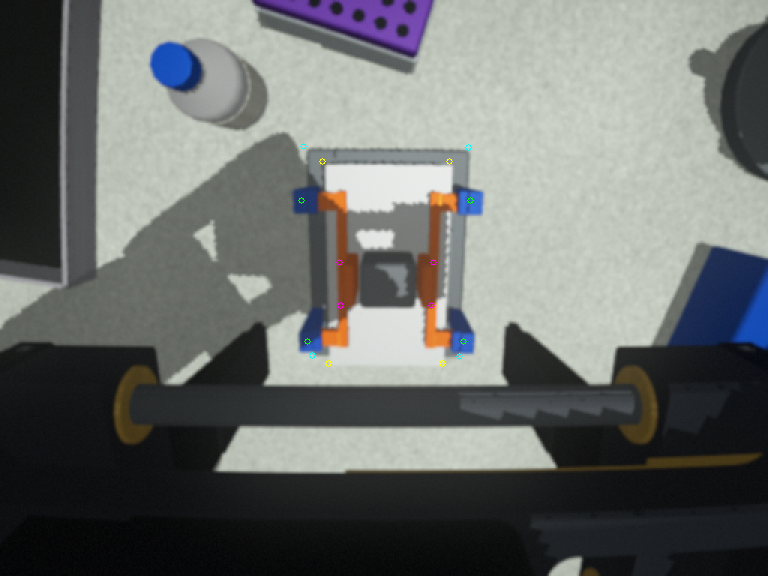

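The wrist view shows the two orange buttons at (340..437, 280), with the dark block centred at x≈387. The fingers are symmetric about x≈386, so I'm aligned to within about 1 mm. The posts match the projected markers too. Next I descend and pinch.

Emit:
apply_moves([
  [-1,[3,0.05,-0.05],0],
  [-1,[6,0.05,-0.05],0],
  [-1,[9,0.05,-0.05],0],
  [-1,[11,0.05,-0.05],0],
  [-1,[12.5,0.05,-0.05],0],
  [-1,[13.3,0.05,-0.05],0],
  [-1,[13.75,0.05,-0.05],0],
  [-1,[13.75,0.05,-0.05],0],
  [0,[13.75,0.05,-0.05],0],
  [1,[13.75,0.05,-0.05],0],
  [1,[13.75,0.05,-0.05],0],
  [1,[13.75,0.05,-0.05],0],
  [1,[13.75,0.05,-0.05],0],
  [1,[13.75,0.05,-0.05],0],
  [1,[13.75,0.05,-0.05],0],
  [1,[13.75,0.05,-0.05],0],
  [1,[13.75,0.05,-0.05],0],
  [1,[13.75,0.05,-0.05],0],
])

```text
t: 4.82
eef_pos: [553.5, -347.5, 267.5]
tcp_rot: [-2.634, 1.571, 0.795]
ft_force: [-2.0, 1.6, 5.3]
opening: 0.449
```

Opening 0.449 is about 43 mm, so the buttons are pinched home. Next is a gentle lift.

Emit:
apply_moves([
  [1,[-0.2,0,0],0],
  [1,[-0.6,0,0],0],
  [1,[-1.2,0,0],0],
  [1,[-2.0,0,0],0],
  [1,[-2.8,0,0],0],
  [1,[-3.6,0,0],0],
  [1,[-4.4,0,0],0],
  [1,[-5.2,0,0],0],
  [1,[-6.0,0,0],0],
  [1,[-6.8,0,0],0],
  [1,[-7.6,0,0],0],
  [1,[-8.4,0,0],0],
  [1,[-9.2,0,0],0],
  [1,[-10,0,0],0],
  [1,[-10.8,0,0],0],
  [1,[-11.6,0,0],0],
  [1,[-12.3,0,0],0],
  [1,[-12.8,0,0],0],
  [1,[-13,0,0],0],
  [1,[-13,0,0],0],
])

```text
t: 7.32
eef_pos: [553.5, -347.6, 397.2]
tcp_rot: [-1.756, 1.571, 1.673]
ft_force: [0.4, -0.4, -5.4]
opening: 0.446
```

Run:
```python
from h import *
s=monitor.state();print(s['ft_force'],s['opening'])
c=shot('side','s2.png');a=shot('scene','a2.png')
A=cv2.resize(c['image'][130:340,230:400,::-1],None,fx=2.7,fy=2.7,interpolation=3)
cv2.imwrite('pics/s2b.png',A)
j=0.126+np.pi/2-np.pi
go([565,16,397],j); go([560,-165,397],(-1.285+j)/2)
```

```text
[ 0.4210084  -0.43790577 -5.42715165] 0.44550696562472636
pos [ 553.5 -347.6  396.9] jaw -1.284 xaxis [-3.e-04  4.e-04 -1.e+00] -> shift cm [0.01, -34.55, -11.39] turn 0.161
pos [ 553.5 -347.6  396.9] jaw -1.284 xaxis [-3.e-04  4.e-04 -1.e+00] -> shift cm [-0.0, -17.33, -5.79] turn 0.081
```

View pics/s2b.png

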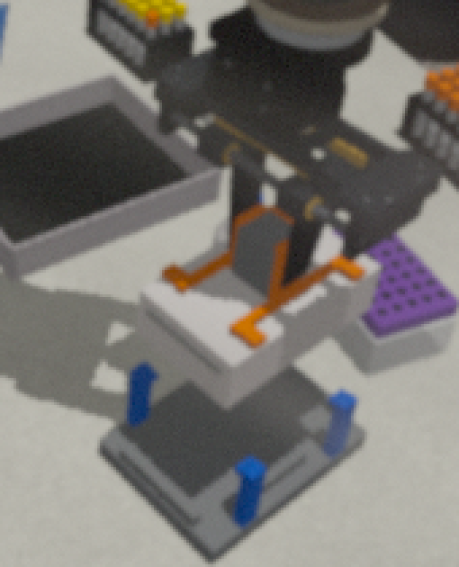

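The canister hangs level with all its weight (about −5.4 N), clear of the empty dock. Next is a smooth carry to above the tray.

Emit:
apply_moves([
  [1,[0,-0.26,-0.09],0],
  [1,[0,-1.04,-0.34],0.005],
  [1,[0,-2.32,-0.76],0.01],
  [1,[0,-4.05,-1.33],0.02],
  [1,[0,-6.2,-2.04],0.03],
  [1,[0,-8.65,-2.85],0.04],
  [1,[0,-11.4,-3.75],0.053],
  [1,[0,-14.3,-4.7],0.066],
  [1,[0,-17.3,-5.7],0.08],
  [1,[0,-20.3,-6.7],0.094],
  [1,[0,-23.2,-7.65],0.107],
  [1,[0,-25.95,-8.55],0.12],
  [1,[0,-28.4,-9.35],0.13],
  [1,[0,-30.5,-10.05],0.14],
  [1,[0,-32.25,-10.63],0.15],
  [1,[0,-33.5,-11.05],0.155],
  [1,[0,-34.3,-11.3],0.16],
  [1,[0,-34.55,-11.4],0.16],
  [1,[0,-34.55,-11.4],0.16],
])

```text
t: 9.8
eef_pos: [565.2, 15.9, 397.2]
tcp_rot: [2.922, 1.571, -0.093]
ft_force: [-0.0, -0.2, -5.6]
opening: 0.444
```

Run:
```python
from h import *
s=monitor.state();print(s['ft_force'],s['opening'])
go([565,16,302],0.126-np.pi/2)
```

```text
[-0.03664928 -0.19635434 -5.62236143] 0.44409168658899406
pos [565.2  15.9 397.2] jaw -1.444 xaxis [ 0. -0. -1.] -> shift cm [9.52, -0.01, 0.01] turn 0.001
```

Emit:
apply_moves([
  [1,[0.3,0,0],0],
  [1,[0.9,0,0],0],
  [1,[1.7,0,0],0],
  [1,[2.6,0,0],0],
  [1,[3.5,0,0],0],
  [1,[4.4,0,0],0],
  [1,[5.3,0,0],0],
  [1,[6.2,0,0],0],
  [1,[7.1,0,0],0],
  [1,[8.0,0,0],0],
  [1,[8.7,0,0],0],
  [1,[9.2,0,0],0],
  [1,[9.5,0,0],0],
  [1,[9.5,0,0],0],
])

```text
t: 11.55
eef_pos: [565.1, 16.0, 302.2]
tcp_rot: [-0.849, 1.571, 2.419]
ft_force: [0.1, -0.0, -5.6]
opening: 0.445
```

Emit:
apply_moves([
  [1,[0,0,2],0],
  [1,[0,0,-2],0],
  [1,[0,0,2],0],
  [1,[0,0,-2],0],
  [1,[0,0,2],0],
  [1,[0,0,-2],0],
  [1,[0,0,2],0],
  [1,[0,0,-2],0],
  [1,[0,0,2],0],
  [1,[0,0,-2],0],
  [1,[0,0,2],0],
  [1,[0,0,-2],0],
  [1,[0,0,0],0],
  [1,[0,0,0],0],
  [1,[0,0,0],0],
  [1,[0,0,0],0],
])

```text
t: 13.55
eef_pos: [565.5, 16.0, 302.5]
tcp_rot: [3.053, 1.57, 0.038]
ft_force: [0.2, 0.0, -2.5]
opening: 0.446
```

Run:
```python
from h import *
s=monitor.state();print(s['t'],s['ft_force'],s['opening']);go([565,16,302],0.126-np.pi/2)
```

```text
13.55 [ 0.2485758   0.02964943 -2.50755974] 0.4458706626614998
pos [565.5  16.  302.5] jaw -1.4441 xaxis [ 8.e-04  0.e+00 -1.e+00] -> shift cm [0.05, -0.0, 0.05] turn 0.001
```

The felt weight fell from 5.6 to 2.5 N, which is the empty canister. I'll lift and check the tray.

Emit:
apply_moves([
  [1,[-0.5,0,0],0],
  [1,[-1.5,0,0],0],
  [1,[-3,0,0],0],
  [1,[-4.5,0,0],0],
  [1,[-6,0,0],0],
  [1,[-7.5,0,0],0],
  [1,[-9,0,0],0],
  [1,[-10.5,0,0],0],
  [1,[-11.5,0,0],0],
  [1,[-12,0,0],0],
  [1,[-12,0,0],0],
])

```text
t: 14.92
eef_pos: [565.1, 16.0, 422.3]
tcp_rot: [-2.593, 1.571, 0.675]
ft_force: [0.6, -0.3, -3.2]
opening: 0.452
```

Run:
```python
from h import *
s=monitor.state();print(s['ft_force'],s['opening'])
a=shot('scene','a3.png')['image'];b=shot('side','b3.png')['image']
A=cv2.resize(a[130:270,180:330,::-1],None,fx=2.6,fy=2.6,interpolation=3);B=cv2.resize(b[100:240,180:330,::-1],None,fx=2.6,fy=2.6,interpolation=3)
cv2.imwrite('pics/c3.png',np.hstack([A,B]))
go([516.6,351.3,422],1.125); go([516.6,351.3,422],-2.017)
```

```text
[ 0.58858149 -0.3421304  -3.23226151] 0.4521673971074515
pos [565.1  16.  421.8] jaw -1.444 xaxis [-7.e-04  2.e-04 -1.e+00] -> shift cm [-0.01, -33.87, 0.57] turn -2.569
pos [565.1  16.  421.8] jaw -1.444 xaxis [-7.e-04  2.e-04 -1.e+00] -> shift cm [-0.01, -33.87, 0.57] turn 0.573
```

View pics/c3.png

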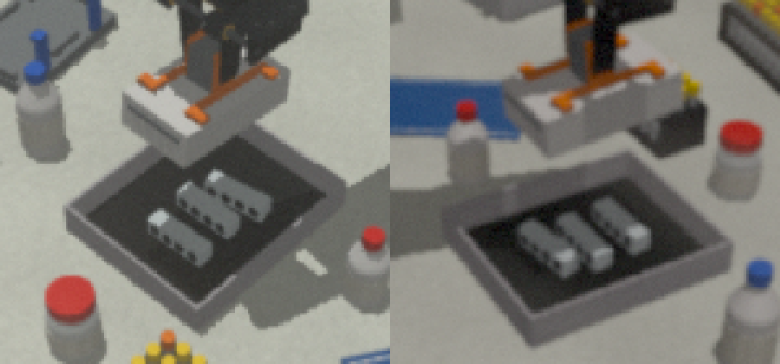

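All three inserts lie flat in the tray: scene crop at (235,195), (208,210) and (180,237), and side crop likewise. Now I carry the canister to the mat, passing over the red bottle with the mouth at about 175 mm.

Emit:
apply_moves([
  [1,[0,-0.4,0],0.005],
  [1,[0,-1.4,0],0.02],
  [1,[0,-3.2,0.05],0.05],
  [1,[0,-5.6,0.1],0.09],
  [1,[0,-8.4,0.15],0.13],
  [1,[0,-11.4,0.2],0.18],
  [1,[0,-14.5,0.25],0.23],
  [1,[0,-17.6,0.3],0.28],
  [1,[0,-20.7,0.35],0.33],
  [1,[0,-23.7,0.4],0.38],
  [1,[0,-26.5,0.45],0.42],
  [1,[0,-29,0.5],0.46],
  [1,[0,-31,0.55],0.49],
  [1,[0,-32.5,0.6],0.52],
  [1,[0,-33.5,0.6],0.54],
  [1,[0,-33.9,0.6],0.54],
  [1,[0,-33.9,0.6],0.54],
  [1,[0,-33.9,0.6],0.54],
])

```text
t: 17.27
eef_pos: [516.4, 351.1, 422.3]
tcp_rot: [2.277, 1.571, -1.278]
ft_force: [-0.9, -1.1, -3.4]
opening: 0.446
```

Run:
```python
from h import *
s=monitor.state();print(s['ft_force'],s['opening'],s['joints'])
b=shot('side','b4.png')['image']; a=shot('scene','a4.png')['image']
A=cv2.resize(a[180:330,270:430,::-1],None,fx=2.4,fy=2.4,interpolation=3);B=cv2.resize(b[60:210,140:300,::-1],None,fx=2.4,fy=2.4,interpolation=3)
cv2.imwrite('pics/c4.png',np.hstack([A,B]))
go([516.6,351.3,251],-2.017)
```

```text
[-0.92556306 -1.13723244 -3.44062389] 0.44633545933666213 [ 4.91425310e-01  4.74173392e-01  1.53854143e+00 -6.75151314e-05
  1.12889011e+00  2.47572655e+00]
pos [516.5 351.2 422.3] jaw -1.9844 xaxis [ 1.e-04  0.e+00 -1.e+00] -> shift cm [17.13, -0.02, -0.01] turn 0.033
```

View pics/c4.png

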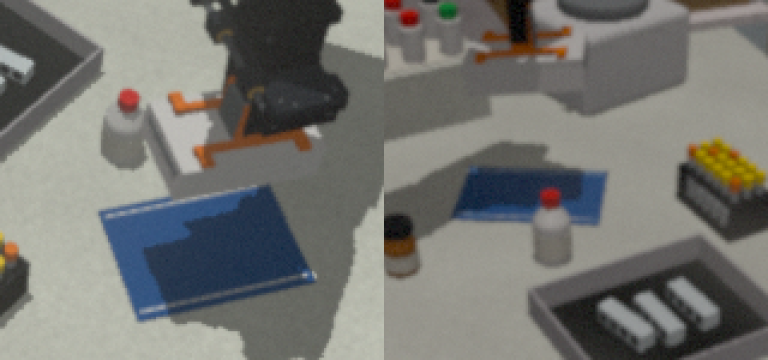

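Emit:
apply_moves([
  [1,[0.5,0,0],0.01],
  [1,[1.5,0,0],0.03],
  [1,[3,0,0],0.03],
  [1,[4.5,0,0],0.03],
  [1,[6,0,0],0.03],
  [1,[7.5,0,0],0.03],
  [1,[9,0,0],0.03],
  [1,[10.5,0,0],0.03],
  [1,[12,0,0],0.03],
  [1,[13.5,0,0],0.03],
  [1,[14.7,0,0],0.03],
  [1,[15.6,0,0],0.03],
  [1,[16.2,0,0],0.03],
  [1,[16.6,0,0],0.03],
  [1,[16.8,0,0],0.03],
  [1,[16.9,0,0],0.03],
  [1,[16.9,0,0],0.03],
])

```text
t: 19.5
eef_pos: [517.0, 351.5, 254.6]
tcp_rot: [-2.348, 1.567, 0.35]
ft_force: [4.5, -3.4, 5.2]
opening: 0.448
```

Emit:
apply_moves([
  [1,[0.1,0,0],0],
  [1,[0.2,0,0],0],
  [1,[0.2,0,0],0],
  [1,[0.2,0,0],0],
])

```text
t: 20.0
eef_pos: [517.1, 351.6, 252.7]
tcp_rot: [-2.301, 1.567, 0.397]
ft_force: [2.8, -2.3, 5.0]
opening: 0.448
```

Emit:
apply_moves([
  [1,[0.1,0,0],0],
  [1,[0.2,0,0],0],
  [1,[0.2,0,0],0],
  [1,[0.2,0,0],0],
])

```text
t: 20.5
eef_pos: [517.1, 351.6, 250.7]
tcp_rot: [-2.28, 1.567, 0.419]
ft_force: [4.3, -1.9, 5.7]
opening: 0.448
```

Emit:
apply_moves([
  [1,[0.1,0,0],0],
  [1,[0.1,0,0],0],
  [1,[0.1,0,0],0],
])

```text
t: 20.88
eef_pos: [517.1, 351.6, 250.5]
tcp_rot: [-2.29, 1.566, 0.408]
ft_force: [1.6, -4.1, 13.0]
opening: 0.448
```

Run:
```python
from h import *
s=monitor.state();print(s['ft_force'],s['moment'],s['opening'])
b=shot('side','b5.png')['image']; a=shot('scene','a5.png')['image']
A=cv2.resize(a[200:330,280:430,::-1],None,fx=2.6,fy=2.6,interpolation=3);B=cv2.resize(b[80:210,130:280,::-1],None,fx=2.6,fy=2.6,interpolation=3)
cv2.imwrite('pics/c5.png',np.hstack([A,B]))
```

```text
[ 1.60260778 -4.08043591 13.03053715] [-0.6370226   0.10106819  0.024883  ] 0.44758219890047035
```

View pics/c5.png

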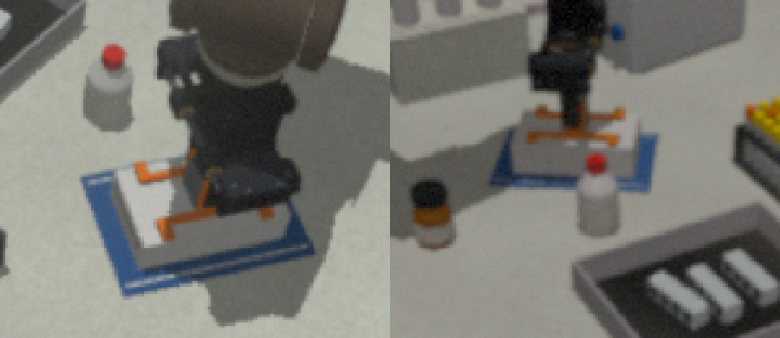

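The canister sits flat and centred on the mat, and the contact force has risen to 13 N at the expected height. I'll release and retreat.

Emit:
apply_moves([
  [0,[-0.1,0,0],0],
  [-0.5,[-0.1,0,0],0],
  [-1,[-0.1,0,0],0],
  [-1,[-0.1,0,0],0],
  [-1,[-0.1,0,0],0],
  [-1,[-0.1,0,0],0],
  [-1,[-0.1,0,0],0],
  [-1,[-1,0,0],0],
  [-1,[-3,0,0],0],
  [-1,[-6,0,0],0],
  [-1,[-9,0,0],0],
  [-1,[-12,0,0],0],
  [-1,[-15,0,0],0],
  [-1,[-17,0,0],0],
  [-1,[-17,0,0],0],
  [-1,[-17,0,0],0],
])

```text
t: 22.98
eef_pos: [516.1, 351.4, 417.6]
tcp_rot: [0.857, 1.57, -2.728]
ft_force: [-0.3, 0.5, -1.0]
opening: 1.004
```

Run:
```python
from h import *
s=monitor.state();print(s['t'],s['ft_force'],s['opening'])
c=shot('wrist','w6.png');w=c['image'];a=shot('scene','a6.png')['image']
cv2.imwrite('pics/c6.png',np.hstack([cv2.resize(w[:,:,::-1],(400,300)),cv2.resize(a[:,:,::-1],(400,300),interpolation=3)]))
```

```text
22.975 [-0.30635443  0.51241664 -0.9640873 ] 1.00388609893992
```

View pics/c6.png

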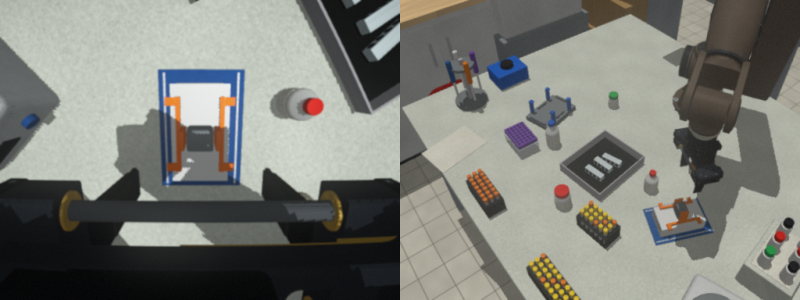

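The wrist view shows the canister squarely within the mat (canister x 167–237, mat x 160–243), parallel to it and released. The inserts are in the tray and the bystanders are where they stood.

```bash
python3 -c "
from h import *
print(job.job_done())"
```

```text
the job is handed in; nothing more can be done
None
```

I released the canister from the dock, lifted it level, and shook it mouth-down about 55 mm above the table over the tray. Then I set it upside down on the mat, let go, backed the gripper off, and handed the job in at about 23 s. The hand-in gives no verdict.

- **Inserts:** the felt weight fell from 5.6 N to 2.5 N, which matches the empty canister's 2.55 N. It read 3.2 to 3.4 N while lifting and carrying; I put that down to noise, because the pictures show all three inserts flat in the tray.
- **Canister on the mat:** the last wrist picture shows it centred to within a few millimetres, aligned with the mat, and flat. One edge touched down about 4 mm early, so it was slightly tilted in the grip. I pressed it down until it seated, at 13 N and the expected height.
- **Pinch:** the interface fixes the grip at half its maximum (nominally 30 N), below the stated 40 N. The buttons still read fully in (about 43 mm) the whole time and the hooks cleared the dock.
- **Surroundings:** the bystanders look unmoved in the final scene picture, though I did not measure them again. The gripper is open and clear.

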